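# Lock the air regulator in its working notch

## Task

Switch the bench's air regulator from its parked position to its working setting and lock it there: pull the knob up to unlock it, turn it clockwise (seen from above) until its pointer is between the two ribs, and press it fully home. It goes home only where its lock finds the notch, which lies somewhere between the ribs and has to be felt for; press gently so that the sprung lock ring is never forced down hard, leave the things standing around where they are, and let go of the knob at the end.

Things in the scene. Friction and masses are not known exactly. Their poses are not given: they have to be found in the camera images.
- regulator: Air regulator fixed on the bench: foot plate 110 x 100 mm, grey body 64 mm square, grey shoulder 84 mm wide with top 76 mm up, bright neck above it; pipe fittings to 93 mm along y, 50 mm high. Origin on the bench under the knob's axis; z up along that axis. -x is the front (facing away from the robot): two small white ribs on the shoulder, 0.38 rad (22 deg) each side of -x, mark the working span.
- knob_grip (a point): On the black knob's axis, 126 mm above the bench with the knob home. Knob: round skirt 62 mm wide, top 104 mm up when home; on it an upright wing, 50 mm long (point x), 16 mm thick (point y), 34 mm tall, pinched across its thickness from above. The point is 12 mm below the wing's top, 22 mm above the skirt. Pointer (nose at the wing's foot, white line on top): the -x end.
- dial (a joint): Knob angle, rad, growing clockwise from above; 0 with the pointer at the regulator's front, midway between the ribs; limits -1.3, 0.45. Starts parked at -1.22 to -1.10, where the lock stops turning past -1.08. Turning friction 0.06 N m. The notch is unseen, somewhere from -0.3 to 0.3, new each time; the lock enters only within about 0.04 rad of its centre.
- knob (a joint): How far the knob is pulled up, m: 0 home (locked), 0.012 fully out (stop). It turns freely above 0.008. About 4 N of friction either way; it stays where it is left. Pushed down away from the notch it lands on the lock ring at 0.008 and goes lower only by pressing that ring down; in the notch it goes to 0.
- lock_ring (a joint): How far the knob presses down the sprung lock ring hidden under it, m: 0 at rest, spring 4 N per mm (push = 4 N friction + 4 N per mm). Never force it past 0.004 (about 20 N of push). If lightly pressed while turning, it springs back up and the push falls away when the lock meets the notch.
- jar: Bystander: loose closed glass jar, 64 mm diameter, 85 mm tall. Origin at the centre of its underside.
- spool: Bystander: loose wooden spool standing on end, 60 mm diameter, 48 mm tall. Origin at the centre of its underside.
- carton: Bystander: loose carton 70 x 100 mm, 45 mm tall. Origin at the centre of its underside.
There are look-alikes about, which are no part of the job. There is more than one size of the regulator; the job needs the smallest.

How it is judged:
On the way, in this order (a step that is already met when the one before it is completed fails the run):
1. the knob is pulled out, at least 9 mm, still at its parked angle (value of joint knob above 0.009 m and value of joint dial below -0.7 rad), for 0.1 s.
2. unlocked, the knob is turned until its pointer is between the two ribs (value of joint dial between -0.38 and 0.38 rad and value of joint knob above 0.003 m), for 0.1 s.
At the end, for the whole second after the job is handed in: the knob is pressed home (within 2 mm of its lower stop) with its pointer between the two ribs (within 0.38 rad of the front), locked in the notch, at rest and let go (value of joint knob below 0.002 m and value of joint dial between -0.38 and 0.38 rad and velocity of joint dial between -0.05 and 0.05 rad/s); the robot touches nothing.
It fails at once if the lock ring is forced down more than 4 mm (value of joint lock_ring above 0.004 m).
It fails at once if the jar, spool or carton is shifted by more than 20 mm (distance of any of jar, spool, carton from where it was at the start of the episode above 0.02 m).
It also fails if it takes over 64 s, if anything falls off the work surface, if the arm or the gripper's body presses on something with over 40 N, if the wrist force passes 120 N, or if a joint passes its speed limit or range.

## Robot

A 7-joint arm with a two-finger parallel gripper is mounted at the origin on the work surface. World frame = base frame: x ahead of the robot, y to its left, z up, the work surface at z = 0. Lengths are in m, angles in rad, forces in N, time in s.
With the tool pointing down it reaches from about 0.425 to 0.825 m from the base axis. Payload 3.6 kg.
Tool frame: the origin (TCP) lies at the very end of the fingers, on their centre line; the grasp point (between the pads) lies 19 mm behind it (env.tcp_to_grasp is the distance from the TCP to the grasp point, in m); x points along the fingers, y is the direction in which the jaws open and shut, and the axes are right-handed (so a half turn about x gives the same grasp; the last joint's range is limited). The gripper opens to 85 mm and grips with 20 to 120 N. Pads are 22 mm wide; open, the fingers measure 114 mm over their backs; the gripper's body (76 mm by 85 mm) begins 54 mm behind the grasp point. The pads swing forward as they close: fully open they stand 13 mm farther back than shut.
Start: joints at [-0.026, 0.615, -0.013, 1.423, 0.008, 1.103, -0.04], TCP at [0.65, 0, 0.231] pointing down, gripper open.
Joint ranges: [-3.12, 3.12], [-0.3, 2.06], [-1.34, 1.32], [0.26, 2.42], [-1.36, 4.5], [0.01, 1.98], [-2.84, 2.84]. Speed limits (rad/s): [2.79, 2.79, 3.14, 3.14, 3.14, 3.14, 3.14].

## Interface

Orientations are given as a unit quaternion [w, x, y, z].
In Python, from bench import env, viewer gives the robot as it stands.
- The arm moves only by the shell command python3 -m handwheel 'ROWS' [FORCE]. ROWS is JSON, one flat list of numbers, 7 for each row, row after row: the opening, from 0 (shut) to 1 (fully open), then the shift along the tool's x, y, z each as a share of 400 mm, from -1 to 1, then the turn, a rotation vector about the tool's x, y, z each as a share of 30 degrees, from -1 to 1. A call has 1 to 10 rows; each row shifts and turns the commanded pose from where the row before left it, along the tool's axes as they then stand; what a row does not reach is not made up. A row lasts 1/10 s, in which the tool goes at most 50 mm and 8.59 degrees, less where a joint would pass 70% of its speed; a pose out of reach is approached as far as the arm can. A call with a number of a shift or a turn outside -1 to 1 is refused whole. A call with a gripper value outside its range is refused whole. The fingers move at their own pace and stop on an object; FORCE is the grip in N (left out, the last holds). Time passes only in rows, so rows that do not move let the fingers close. It gives the time, the measured TCP pose, the force and the opening at its end, in the units of the state.
- env.sense(): the state, without advancing time (a new reading comes with each control period).
- viewer.read_camera(name): name is "scene" or "side" or "wrist"; returns (picture, depth): 400x640x3 uint8, red, green, blue; 400x640 float32, m along the optical axis (not along the pixel's ray), 0 where there is no reading.
- viewer.get_calibration(name): a dict with "fx", "fy", "cx", "cy" (pixels), "world_from_camera" (4x4, takes a point from camera to world coordinates). Camera axes: x right, y up, looking along -z (the intrinsics and any distortion apply to the point x, -y, -z); pixel columns grow to the right and rows downward; lengths in m; the calibration is good to about 2 mm. A picture is of the moment at which its call begins: read the wrist's pose just before it. get_calibration takes no time and is no camera call; for the wrist camera it gives the pose at the moment of the call.
- env.finish_job(): hands the job in, once; it reports no verdict.
Trained networks look in the newest picture that a camera, given by its name, has taken for a name from the list of things; names that differ only in an ending like _2 or _b are one class to them, and where a whole thing is asked for, a point or a joint stands for the part that bears it (a point fixed in the world has none). Each returns a list of dicts, best first, with "p" (0 to 1); they miss things now and then, are a little off and sometimes report something else, mostly with a low value. They report only what shows in the picture. A call takes as long as a camera call. They do not tell look-alikes from the thing itself.
- viewer.regions_of(camera, name): "pixels" (400x640 bool, what is visible of it) and "box" ([left, top, right, bottom] in pixels, round what is visible of it).
- viewer.mark_of(camera, name): "at" ([row, column] in pixels: a listed point, or the origin of a listed thing).
The state is a dict: "clock": time; "joint_pos": joint angles; "dq": joint speeds; "effort": joint torques, N m; "ee_pos": TCP position; "ee_rot": TCP orientation; "contact_force": force on the tool from outside, world axes, zero at the start; "moment": the same for the moment, N m; "finger_gap": finger opening in m.
Only numpy, scipy, OpenCV 4.12 (cv2) and the standard library are available. Lean on these libraries where they do the work, as an engineer would, in place of code of your own. Each camera call takes 0.05 s, during which the arm holds its last target. There are 200 camera calls.

## Working session

There is one attempt and no reset: what is moved stays moved. The work goes in short steps, Python scripts to look and compute and a shell command to move; the robot and the scene stay as the last step left them, time stands still between calls to the robot, and variables do not carry over. Pictures are saved under pics/ and viewed, about 8 in all and at most 12, crops included, and the job is handed in when it is done.

```bash
ls; mkdir -p pics; cat > h.py <<'E'
import numpy as np, cv2
from bench import env, viewer
def world(cam,r,c,z,cal=None):
    k=cal or viewer.get_calibration(cam); T=np.array(k["world_from_camera"])
    return (T@np.array([(c-k["cx"])/k["fx"]*z,-(r-k["cy"])/k["fy"]*z,-z,1]))[:3]
def cloud(cam,D):
    k=viewer.get_calibration(cam);T=np.array(k["world_from_camera"])
    r,c=np.mgrid[:D.shape[0],:D.shape[1]]
    P=np.stack([(c-k["cx"])/k["fx"]*D,-(r-k["cy"])/k["fy"]*D,-D],-1)
    return P@T[:3,:3].T+T[:3,3]
E
python3 - <<'E'
from h import *
ims=[]
for cam in("scene","side"):
    im,D=viewer.read_camera(cam); P=cloud(cam,D); ims.append(im)
    for n in("regulator","knob_grip","jar","spool","carton"):
        for q in viewer.regions_of(cam,n)[:4]:
            m=q["pixels"]&(D>0); w=P[m]
            if len(w)<5: continue
            print(cam,n,round(q["p"],2),np.round(q["box"]),"med",np.round(np.median(w,0),3),"lo",np.round(np.percentile(w,2,axis=0),3),"hi",np.round(np.percentile(w,98,axis=0),3))
    for q in viewer.mark_of(cam,"knob_grip")[:4]: print(cam,"mark",q)
cv2.imwrite("pics/a.png",cv2.resize(np.vstack(ims),(800,1000))[:500,:,::-1]);cv2.imwrite("pics/b.png",cv2.resize(ims[1],(800,500))[:,:,::-1])
print(env.sense())
E
```

```text
pics
scene regulator 0.9 [223. 176. 276. 232.] med [ 0.522 -0.151  0.048] lo [ 0.492 -0.223  0.002] hi [ 0.553 -0.109  0.139]
scene regulator 0.86 [175. 236. 263. 318.] med [ 0.732 -0.124  0.068] lo [ 0.653 -0.252  0.005] hi [ 0.784 -0.051  0.192]
scene regulator 0.79 [174.  73. 243. 149.] med [ 0.267 -0.362  0.073] lo [ 0.198 -0.482  0.002] hi [ 0.309 -0.307  0.191]
scene knob_grip 0.9 [245. 176. 263. 207.] med [ 0.505 -0.144  0.104] lo [ 0.486 -0.168  0.084] hi [ 0.526 -0.12   0.139]
scene knob_grip 0.79 [203.  74. 232. 116.] med [ 0.25  -0.357  0.144] lo [ 0.198 -0.406  0.113] hi [ 0.274 -0.327  0.193]
scene knob_grip 0.63 [196. 232. 237. 281.] med [ 0.721 -0.131  0.146] lo [ 0.68  -0.178  0.117] hi [ 0.753 -0.1    0.193]
scene jar 0.97 [179. 163. 210. 195.] med [ 0.487 -0.318  0.062] lo [ 0.45  -0.353  0.005] hi [ 0.504 -0.299  0.087]
scene spool 0.79 [307. 188. 329. 216.] med [0.424 0.013 0.046] lo [ 0.389 -0.016  0.   ] hi [0.443 0.038 0.051]
scene spool 0.57 [299. 225. 341. 257.] med [0.56  0.057 0.045] lo [0.51  0.008 0.003] hi [0.594 0.106 0.049]
scene carton 0.87 [299. 226.
[... 1359 characters left out ...]
 'p': 0.61}
{'clock': 0.7, 'joint_pos': array([-0.02651946,  0.61485103, -0.01261687,  1.42340407,  0.00808848,
        1.10338653, -0.04038158]), 'dq': array([ 0.00161307,  0.00027533,  0.0013722 , -0.00105027, -0.00106325,
       -0.00030669,  0.00155677]), 'effort': array([-1.56838416e-05, -4.68964899e+01,  2.59028329e-01, -1.71308148e+01,
        1.00782292e-02,  1.62557713e-03, -1.21712091e-05]), 'ee_pos': array([6.49974410e-01, 4.86048371e-05, 2.31327629e-01]), 'ee_rot': array([ 0.50000788,  0.49999192,  0.50003652, -0.49996368]), 'contact_force': array([-0.46337997, -0.66854003,  0.35747036]), 'moment': array([-0.08356068,  0.02412263, -0.02102515]), 'finger_gap': 0.08547101399343349}
```

```bash
python3 - <<'E'
from h import *
tiles=[]
for cam,b in(("scene",(215,165,285,240)),("side",(312,195,392,290))):
    im,D=viewer.read_camera(cam);P=cloud(cam,D)
    m=np.zeros(D.shape,bool);m[b[1]:b[3],b[0]:b[2]]=1
    m&=(P[...,2]>.133)&(P[...,2]<.145)&(D>0)&(abs(P[...,0]-.5)<.06)&(abs(P[...,1]+.145)<.06)
    w=P[m][:,:2]; r=cv2.minAreaRect(w.astype(np.float32)*1000); u=np.linalg.svd(w-w.mean(0))[2][0]
    print(cam,len(w),w.mean(0),r,np.arctan2(u[1],u[0]))
    tiles.append(cv2.resize(im[b[1]:b[3],b[0]:b[2],::-1],(400,500),interpolation=cv2.INTER_CUBIC))
cv2.imwrite("pics/c.png",np.hstack(tiles))
E
```

```text
scene 69 [ 0.49481773 -0.14809464] ((494.1435852050781, -146.1212158203125), (35.72499465942383, 16.072528839111328), 76.90184020996094) 1.2086951386852574
side 124 [ 0.49236533 -0.14281355] ((493.2178955078125, -142.42532348632812), (50.19190216064453, 16.129413604736328), 75.39270782470703) -1.7914538821647485
```

View pics/a.png

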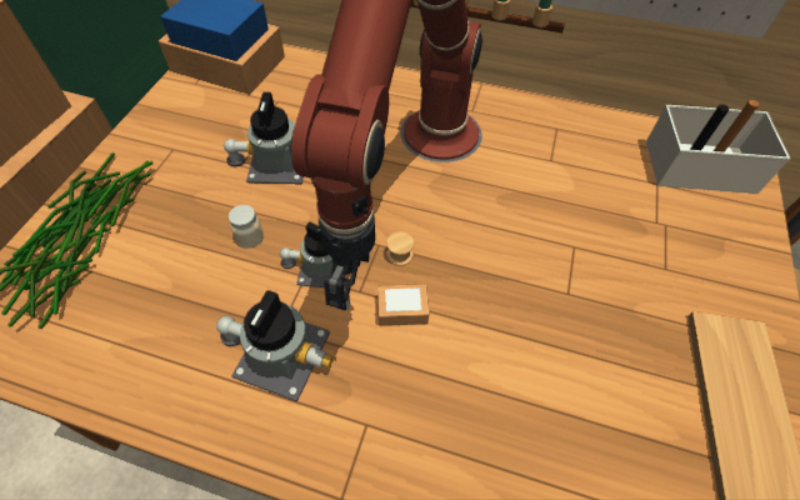

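View pics/c.png

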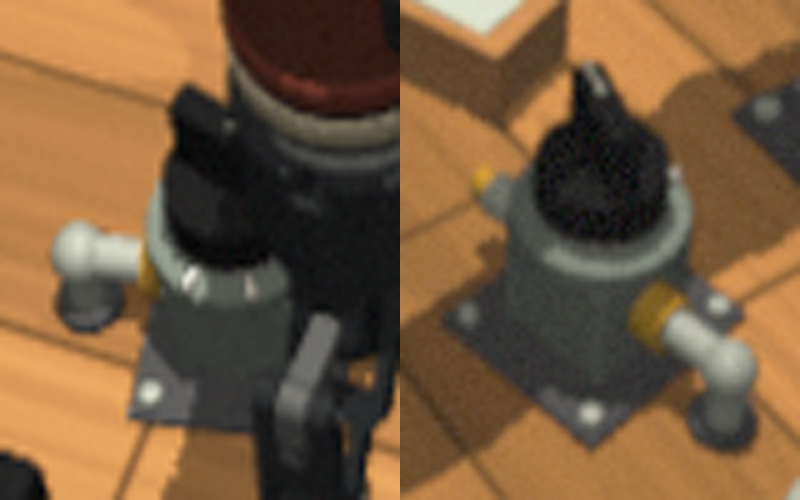

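The smallest regulator is at scene pixel (253,187): its top is 138 mm up, which matches 104+34. The look-alikes at (213,255) and (211,95) are both 192 mm tall. The crop confirms it: the ribs face away from the robot, and the wing is parked at a yaw of about 76°. I'm moving above it now.

```bash
python3 -m handwheel '[0.6,0,-0.0785,0.071,0,0,0, 0.6,0,-0.0785,0.071,0,0,0, 0.6,0,-0.0785,0.071,0,0,0, 0.6,0,-0.0785,0.071,0,0,0, 0.6,0,-0.0785,0.071,0,0,0, 0.6,0,0,0,0.24,0,0, 0.6,0,0,0,0.24,0,0, 0.6,0,0,0,0,0,0]' 40
python3 - <<'E'
from h import *
im,D=viewer.read_camera("wrist");P=cloud("wrist",D);s=env.sense()
m=(P[...,2]>.134)&(P[...,2]<.143)&(D>0)&(abs(P[...,0]-.493)<.04)&(abs(P[...,1]+.142)<.04)
w=P[m][:,:2];print(len(w),cv2.minAreaRect(w.astype(np.float32)*1000),P[m][:,2].mean() if len(w) else 0)
from scipy.spatial.transform import Rotation as R
q=s["ee_rot"];print(s["clock"],s["ee_pos"],R.from_quat(np.r_[q[1:],q[0]]).as_matrix().round(3).tolist(),s["finger_gap"],s["joint_pos"].round(2),s["contact_force"],s["moment"])
np.save("w.npy",P);cv2.imwrite("pics/d.png",im[:,:,::-1])
E
```

```text
clock: 1.6
ee_pos: [0.4929, -0.1422, 0.2317]
ee_rot: [0.433, 0.559, 0.433, -0.559]
contact_force: [-0.9, -0.3, 0.6]
finger_gap: 0.0513
1317 ((494.5892028808594, -138.0384063720703), (49.49689865112305, 15.488959312438965), 76.45531463623047) 0.1374164484623213
1.65 [ 0.49312129 -0.14190133  0.23156429] [[0.001, 0.969, -0.246], [-0.0, -0.246, -0.969], [-1.0, 0.001, 0.0]] 0.0513504048342993 [ 0.2   0.4   0.06  1.82 -0.03  0.92  0.02] [-0.84186143  0.42137136  0.85218709] [0.02804749 0.01884796 0.02596531]
```

View pics/d.png

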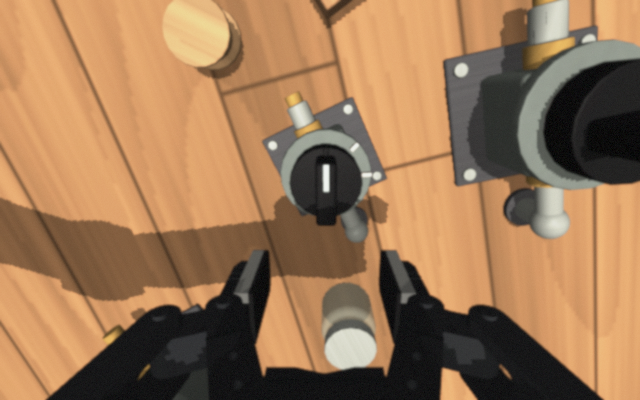

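```bash
python3 -m handwheel '[0.6,0,0.001,-0.0055,-0.02,0,0, 0.6,0.1,0,0,0,0,0, 0.6,0.1,0,0,0,0,0, 0.6,0.08,0,0,0,0,0, 0.6,0.025,0,0,0,0,0, 0.6,0,0,0,0,0,0]' 40
python3 - <<'E'
from h import *
P=np.load("w.npy");c=np.array([.494,-.140])
im=cv2.imread("pics/d.png").min(2)
for r,k in((147,355),(175,367)):
    y,x=np.mgrid[r-7:r+8,k-7:k+8]; m=(im[y,x]>170)&(abs(P[y,x,2]-.078)<.008); w=P[y,x][m]
    print(len(w),w.mean(0),np.degrees(np.arctan2(*(w.mean(0)[:2]-c)[::-1])))
E
```

```text
clock: 2.25
ee_pos: [0.4934, -0.1395, 0.1082]
ee_rot: [-0.436, -0.555, -0.438, 0.557]
contact_force: [-0.4, 0.7, 0.5]
finger_gap: 0.0513
51 [ 0.52550648 -0.11865688  0.08084957] 34.11450462077621
44 [ 0.53072863 -0.14582824  0.08087974] -9.016740540608744
```

```bash
python3 -m handwheel '[0,0,0,0,0,0,0, 0,0,0,0,0,0,0, 0,0,0,0,0,0,0, 0,0,0,0,0,0,0, 0,0,0,0,0,0,0]' 40; python3 -c "
from h import *
s=env.sense();print(s['ee_pos'],s['contact_force'],s['moment'],s['finger_gap'])"
```

```text
clock: 2.75
ee_pos: [0.4947, -0.1402, 0.111]
ee_rot: [0.437, 0.557, 0.436, -0.556]
contact_force: [-0.7, 0.1, 6.1]
finger_gap: 0.0151
[ 0.49474382 -0.14016264  0.11101941] [-0.74808269  0.06920114  6.06023502] [0.08434279 0.37644755 0.0308455 ] 0.015071442320631945
```

```bash
python3 -m handwheel '[0,-0.008,0,0,0,0,0, 0,-0.008,0,0,0,0,0, 0,-0.008,0,0,0,0,0, 0,-0.008,0,0,0,0,0, 0,0,0,0,0,0,0]' 60;  python3 -m handwheel '[0,-0.003,0,0,0,0,0, 0,0,0,0,0,0,0]'
```

```text
clock: 3.25
ee_pos: [0.4946, -0.1401, 0.1227]
ee_rot: [0.437, 0.557, 0.436, -0.556]
contact_force: [2.0, -1.0, 0.8]
finger_gap: 0.0148
clock: 3.45
ee_pos: [0.4945, -0.1401, 0.1233]
ee_rot: [0.437, 0.557, 0.436, -0.556]
contact_force: [2.7, -0.3, -5.1]
finger_gap: 0.0147
```

```bash
python3 -m handwheel '[0,-0.003,0,0,0,0,0, 0,-0.002,0,0,0,0,0, 0,0,0,0,0,0,0]'; python3 - <<'E'
from h import *
im,D=viewer.read_camera("side");P=cloud("side",D)
b=(322,185,382,270);Q=P[b[1]:b[3],b[0]:b[2]]
d=np.hypot(Q[...,0]-.4945,Q[...,1]+.140);I=im[b[1]:b[3],b[0]:b[2]].max(2)
m=(d>.012)&(d<.033)&(I<60)&(Q[...,2]<.135)
print(np.histogram(Q[m][:,2],bins=np.arange(.08,.136,.004)))
cv2.imwrite("pics/e.png",cv2.resize(im[165:285,292:412,::-1],(600,600),interpolation=cv2.INTER_CUBIC))
E
```

```text
clock: 3.75
ee_pos: [0.4942, -0.14, 0.1234]
ee_rot: [-0.436, -0.556, -0.436, 0.556]
contact_force: [6.8, -1.3, -18.4]
finger_gap: 0.015
(array([  0,   0,   0,   7,  29,  31,  35,  34, 171,  41,  11,  11,  20,
        14]), array([0.08 , 0.084, 0.088, 0.092, 0.096, 0.1  , 0.104, 0.108, 0.112,
       0.116, 0.12 , 0.124, 0.128, 0.132, 0.136]))
```

View pics/e.png

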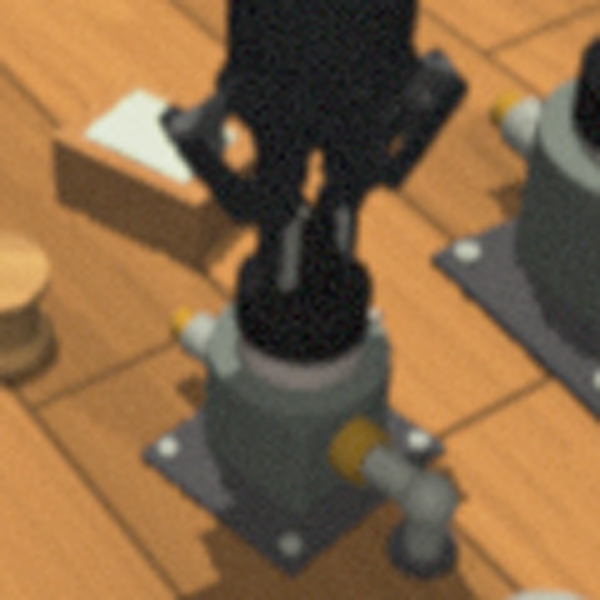

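```bash
python3 -m handwheel '[0,0.004,0,0,0,0,0, 0,0,0,0,0.2,0,0, 0,0,0,0,0.2,0,0, 0,0,0,0,0.2,0,0, 0,0,0,0,0.2,0,0, 0,0,0,0,0.2,0,0, 0,0,0,0,0.2,0,0, 0,0,0,0,0.2,0,0, 0,0,0,0,0,0,0]'
cat > st.py <<'E'
from h import *
from scipy.spatial.transform import Rotation as R
s=env.sense();q=s["ee_rot"];M=R.from_quat(np.r_[q[1:],q[0]]).as_matrix()
y=np.degrees(np.arctan2(M[1,1],M[0,1]));p=y+90
print("t",s["clock"],"pos",s["ee_pos"].round(4),"F",s["contact_force"].round(1),"M",s["moment"].round(2),"wing",p.round(1),"dial~",np.radians(12.5-p).round(3),"q7",s["joint_pos"][6].round(2), "tilt",M[:,0].round(3))
E
python3 st.py
```

```text
clock: 4.7
ee_pos: [0.4938, -0.1396, 0.1233]
ee_rot: [-0.208, -0.676, -0.208, 0.676]
contact_force: [3.4, -0.6, -9.8]
finger_gap: 0.0148
t 4.7 pos [ 0.4938 -0.1396  0.1233] F [ 3.4 -0.6 -9.8] M [-0.33 -0.96 -0.08] wing 34.2 dial~ -0.379 q7 -0.52 tilt [-0.001  0.    -1.   ]
```

```bash
python3 -m handwheel '[0,0.005,0,0,0,0,0, 0,0.005,0,0,0,0,0, 0,0.005,0,0,0,0,0, 0,0,0,0,0,0,0]'; python3 st.py;  python3 -m handwheel '[0,0.003,0,0,0,0,0, 0,0,0,0,0,0,0]'; python3 st.py
```

```text
clock: 5.1
ee_pos: [0.494, -0.1398, 0.1182]
ee_rot: [0.208, 0.676, 0.208, -0.676]
contact_force: [-0.4, 0.7, 4.4]
finger_gap: 0.0149
t 5.1 pos [ 0.494  -0.1398  0.1182] F [-0.4  0.7  4.4] M [ 0.13 -0.21  0.03] wing 34.2 dial~ -0.38 q7 -0.51 tilt [ 0.     0.001 -1.   ]
clock: 5.3
ee_pos: [0.494, -0.1398, 0.1172]
ee_rot: [0.208, 0.676, 0.208, -0.676]
contact_force: [-0.8, 1.2, 6.7]
finger_gap: 0.0149
t 5.3 pos [ 0.494  -0.1398  0.1172] F [-0.8  1.2  6.7] M [ 0.1  -0.13 -0.01] wing 34.2 dial~ -0.379 q7 -0.51 tilt [ 0.     0.001 -1.   ]
```

```bash
python3 -m handwheel '[0,0.003,0,0,0,0,0, 0,0,0,0,0,0,0]'>/dev/null; python3 st.py;  python3 -m handwheel '[0,0,0,0,0.05,0,0, 0,0,0,0,0.05,0,0, 0,0,0,0,0,0,0]'>/dev/null; python3 st.py; python3 -m handwheel '[0,0,0,0,0.05,0,0, 0,0,0,0,0.05,0,0, 0,0,0,0,0,0,0]' >/dev/null; python3 st.py
```

```text
t 5.5 pos [ 0.494  -0.1398  0.1164] F [-0.3  0.6  8.8] M [0.22 0.05 0.01] wing 34.2 dial~ -0.379 q7 -0.51 tilt [ 0.001  0.001 -1.   ]
t 5.8 pos [ 0.4939 -0.1397  0.1164] F [0.1 1.7 9.3] M [0.16 0.14 0.04] wing 31.3 dial~ -0.327 q7 -0.55 tilt [ 0.     0.001 -1.   ]
t 6.1 pos [ 0.4939 -0.1396  0.1164] F [-1.5  1.6  9.1] M [0.15 0.04 0.03] wing 28.2 dial~ -0.275 q7 -0.59 tilt [ 0.     0.001 -1.   ]
```

```bash
for i in 1; do python3 -m handwheel '[0,0,0,0,0.05,0,0, 0,0,0,0,0.05,0,0, 0,0,0,0,0,0,0]'>/dev/null; python3 st.py; python3 -m handwheel '[0,0,0,0,0.05,0,0, 0,0,0,0,0.05,0,0, 0,0,0,0,0,0,0]' >/dev/null; python3 st.py; python3 -m handwheel '[0,0,0,0,0.05,0,0, 0,0,0,0,0.05,0,0, 0,0,0,0,0,0,0]' >/dev/null; python3 st.py; done
```

```text
t 6.4 pos [ 0.4939 -0.1395  0.1164] F [-1.1  1.6  9.5] M [0.21 0.08 0.07] wing 25.3 dial~ -0.223 q7 -0.63 tilt [ 0.     0.001 -1.   ]
t 6.7 pos [ 0.4939 -0.1395  0.1164] F [-1.7  2.4  9.5] M [0.22 0.1  0.02] wing 22.3 dial~ -0.17 q7 -0.67 tilt [ 0.     0.001 -1.   ]
t 7.0 pos [ 0.4939 -0.1394  0.1164] F [-0.7  2.2 10.2] M [0.17 0.15 0.05] wing 19.3 dial~ -0.118 q7 -0.7 tilt [ 0.     0.001 -1.   ]
```

```bash
python3 -m handwheel '[0,0,0,0,0.05,0,0, 0,0,0,0,0.05,0,0, 0,0,0,0,0,0,0]'>/dev/null; python3 st.py; python3 -m handwheel '[0,0,0,0,0.05,0,0, 0,0,0,0,0.05,0,0, 0,0,0,0,0,0,0]' >/dev/null; python3 st.py; python3 -m handwheel '[0,0,0,0,0.05,0,0, 0,0,0,0,0.05,0,0, 0,0,0,0,0,0,0]' >/dev/null; python3 st.py
```

```text
t 7.3 pos [ 0.4939 -0.1394  0.1163] F [-0.2  1.7  9.8] M [0.27 0.16 0.08] wing 16.3 dial~ -0.066 q7 -0.74 tilt [ 0.     0.001 -1.   ]
t 7.6 pos [ 0.4938 -0.1394  0.1164] F [-1.2  1.9  9.9] M [0.25 0.12 0.03] wing 13.3 dial~ -0.013 q7 -0.78 tilt [ 0.     0.001 -1.   ]
t 7.9 pos [ 0.4938 -0.1394  0.1164] F [-2.4  2.4  9.8] M [0.3  0.13 0.11] wing 10.3 dial~ 0.039 q7 -0.82 tilt [ 0.     0.001 -1.   ]
```

```bash
python3 -m handwheel '[0,0,0,0,0.05,0,0, 0,0,0,0,0.05,0,0, 0,0,0,0,0,0,0]'>/dev/null; python3 st.py; python3 -m handwheel '[0,0,0,0,0.05,0,0, 0,0,0,0,0.05,0,0, 0,0,0,0,0,0,0]' >/dev/null; python3 st.py; python3 -m handwheel '[0,0,0,0,0.05,0,0, 0,0,0,0,0.05,0,0, 0,0,0,0,0,0,0]' >/dev/null; python3 st.py
```

```text
t 8.2 pos [ 0.4938 -0.1393  0.1163] F [-0.7  2.1  9.7] M [0.29 0.16 0.07] wing 7.3 dial~ 0.092 q7 -0.86 tilt [-0.     0.001 -1.   ]
t 8.5 pos [ 0.4938 -0.1394  0.1153] F [1.5 1.4 2.8] M [ 0.24 -0.21 -0.13] wing 4.2 dial~ 0.145 q7 -0.9 tilt [-0.     0.001 -1.   ]
t 8.8 pos [ 0.4938 -0.1393  0.1151] F [1.  3.2 2.5] M [ 0.5  -0.22 -0.  ] wing 1.2 dial~ 0.198 q7 -0.94 tilt [-0.001  0.001 -1.   ]
```

```bash
python3 -m handwheel '[0,0,0,0,-0.06,0,0, 0,0,0,0,0,0,0]'>/dev/null; python3 st.py; python3 -m handwheel '[0,0.004,0,0,0,0,0, 0,0,0,0,0,0,0]' >/dev/null; python3 st.py; python3 -m handwheel '[0,0.003,0,0,0,0,0, 0,0,0,0,0,0,0]' >/dev/null; python3 st.py
```

```text
t 9.0 pos [ 0.4938 -0.1394  0.1151] F [1.  3.8 2.4] M [ 0.59 -0.2   0.06] wing 3.1 dial~ 0.164 q7 -0.91 tilt [-0.001  0.001 -1.   ]
t 9.2 pos [ 0.4938 -0.1395  0.1134] F [1.7 4.1 1.3] M [ 0.73 -0.33  0.09] wing 3.0 dial~ 0.165 q7 -0.91 tilt [-0.001  0.001 -1.   ]
t 9.4 pos [ 0.4938 -0.1395  0.1122] F [0.9 4.2 0.7] M [ 0.84 -0.21  0.09] wing 3.0 dial~ 0.165 q7 -0.91 tilt [-0.001  0.001 -1.   ]
```

```bash
python3 -m handwheel '[0,0.004,0,0,0,0,0, 0,0,0,0,0,0,0]' >/dev/null; python3 st.py; python3 -m handwheel '[0,0.004,0,0,0,0,0, 0,0,0,0,0,0,0]' >/dev/null; python3 st.py; python3 -m handwheel '[0,0.003,0,0,0,0,0, 0,0,0,0,0,0,0]' >/dev/null; python3 st.py
```

```text
t 9.6 pos [ 0.4939 -0.1395  0.1111] F [-0.5  4.4  4.8] M [ 0.97 -0.01  0.05] wing 3.0 dial~ 0.165 q7 -0.91 tilt [-0.     0.001 -1.   ]
t 9.8 pos [ 0.494  -0.1397  0.111 ] F [-2.1  5.7 15.4] M [1.21 0.53 0.14] wing 3.0 dial~ 0.166 q7 -0.91 tilt [ 0.001  0.002 -1.   ]
t 10.0 pos [ 0.4941 -0.1397  0.1108] F [-4.  6. 23.] M [1.34 1.01 0.03] wing 3.0 dial~ 0.166 q7 -0.91 tilt [ 0.001  0.002 -1.   ]
```

```bash
python3 -m handwheel '[0,-0.006,0,0,0,0,0, 0,0,0,0,0,0,0]' >/dev/null; python3 st.py; python3 -m handwheel '[0.6,0,0,0,0,0,0, 0.6,0,0,0,0,0,0, 0.6,0,0,0,0,0,0, 0.6,0,0,0,0,0,0]' ; python3 st.py; python3 -m handwheel '[0.6,-0.05,0,0,0,0,0, 0.6,-0.1,0,0,0,0,0, 0.6,-0.1,0,0,0,0,0, 0.6,-0.1,0,0,0,0,0, 0.6,0,0,0,0,0,0]'; python3 st.py; python3 - <<'E'
from h import *
T=[]
for cam,b in (("side",(292,165,412,285)),("wrist",None)):
    im,D=viewer.read_camera(cam);P=cloud(cam,D)
    d=np.hypot(P[...,0]-.494,P[...,1]+.14)
    m=(d<.04)&(P[...,2]>.126)&(P[...,2]<.16)&(D>0)
    w=P[m];t=np.percentile(w[:,2],90);k=w[w[:,2]>t-.006]
    print(cam,"top",np.median(k[:,2]),t,cv2.minAreaRect(k[:,:2].astype(np.float32)*1000))
    s=(d>.014)&(d<.029)&(P[...,2]>.095)&(P[...,2]<.122);print("skirt",np.percentile(P[s][:,2],[25,50,75]))
    if b: im=im[b[1]:b[3],b[0]:b[2]]
    else: im=im[50:350,170:470]
    T.append(cv2.resize(im[:,:,::-1],(400,400),interpolation=cv2.INTER_CUBIC))
cv2.imwrite("pics/f.png",np.hstack(T))
E
```

```text
t 10.2 pos [ 0.4939 -0.1396  0.1111] F [-0.2  5.   8.9] M [1.12 0.18 0.05] wing 3.0 dial~ 0.166 q7 -0.91 tilt [ 0.     0.001 -1.   ]
clock: 10.6
ee_pos: [0.4936, -0.1408, 0.1101]
ee_rot: [-0.019, -0.707, -0.018, 0.707]
contact_force: [0.3, -0.1, -0.1]
finger_gap: 0.0516
t 10.6 pos [ 0.4936 -0.1408  0.1101] F [ 0.3 -0.1 -0.1] M [-0.01  0.02 -0.02] wing 2.9 dial~ 0.167 q7 -0.91 tilt [-0.001 -0.001 -1.   ]
clock: 11.1
ee_pos: [0.4969, -0.1422, 0.2558]
ee_rot: [0.02, 0.711, 0.017, -0.703]
contact_force: [-0.3, -0.7, -0.3]
finger_gap: 0.0512
t 11.1 pos [ 0.4969 -0.1422  0.2558] F [-0.3 -0.7 -0.3] M [-0.05 -0.01 -0.01] wing 3.0 dial~ 0.167 q7 -1.03 tilt [ 0.012 -0.004 -1.   ]
side top 0.13666582333261457 0.13797650670300418 ((493.4157409667969, -141.26548767089844), (49.69127655029297, 16.045652389526367), 1.7264702320098877)
skirt [0.10290478 0.10409746 0.1100484 ]
wrist top 0.1357024505081254 0.13677203751136324 ((493.1361389160156, -137.88479614257812), (48.92288589477539, 15.792694091796875), 3.3640925884246826)
skirt [0.10139562 0.10187446 0.1024109 ]
```

View pics/f.png

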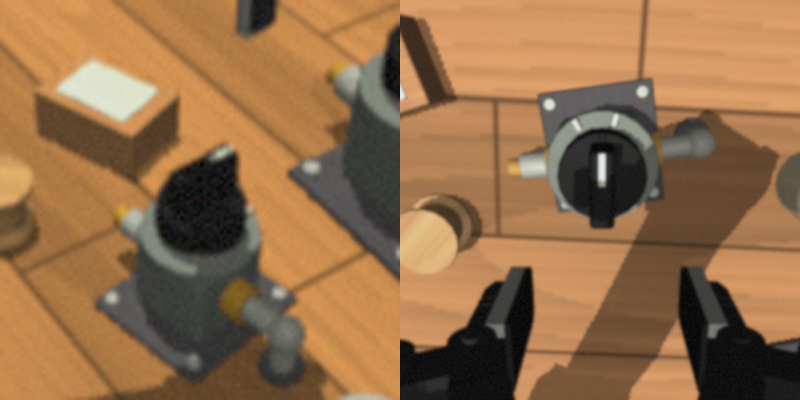

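The picture shows the pointer between the two ribs (right panel, at about (585,120) and (615,122)). The skirt top is back at about 103 mm and the wing top at about 137 mm, so the knob is home. The gripper is clear and nothing around the regulator has moved, so I'm handing in.

```bash
python3 -c "
from bench import env
print(env.finish_job())"
```

```text
the job is handed in; nothing more can be done
None
```

The smallest regulator (138 mm tall) is set, pressed home and let go, and the job is handed in; no verdict was reported.

- **Unlock:** I pulled the knob up to its stop at the parked angle, where it held against an 18 N pull. The camera showed the skirt about 11 mm higher.
- **Finding the notch:** I turned it clockwise under about 9–10 N of push. The push fell to about 3 N as I passed an estimated dial angle of 0.09–0.15 rad. I went on to about 0.20 rad, turned back to about 0.165 and pressed it home there.
- **Pressing home:** It slid down at no more than 5 N until it met a hard stop at the same height as the original grasp. I pressed to 23 N against that stop. That is above the 20 N figure for the ring, but by then the lock was in the notch and I don't expect the ring was carrying the load.
- **Final checks:** Two cameras put the wing top at 137–138 mm and the skirt at 102–104 mm, matching home. The pointer shows between the ribs, at 2–3° world yaw against about 12.5° for the front. The gripper was about 12 cm above the knob with no contact force.
- **Not fully confirmed:** The ring's travel was only inferred: about 1.2–1.5 mm from the force, up to about 2.9 mm from the height change, both under the 4 mm limit. The two cameras also differed by about 3 mm on the knob's y position, so I worked from the mean. The bystanders looked undisturbed where they showed in the last picture, but I did not measure them again.

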